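# Tighten the shaker platform's recessed clamp screw

### The job

Take the T-handle hex key from its stand and fit it fully home in the recessed socket of the screw at the centre of the orbital shaker's platform: pressing only lightly, turn it until it drops in. Then tighten the screw clockwise (seen from above) gently until it comes to its stop, lift the key out and put it back upright in its stand, and let go of it. Leave everything else as it stands.

Things in the scene. Friction and masses are not known exactly. Their poses are not given: they have to be found in the camera images.
- key_grip (a point): Centre of the black crossbar of the T-handle hex key, the loose tool (0.18 to 0.28 kg) upright in its stand. Crossbar 80 long (x), 22 wide (y), 20 tall (z, up the shank). Below it a round steel shank 14 across, then at the foot 30 mm of plain hexagon, 16 across flats, 18.5 across corners; two flats face along the crossbar. The tip is 118 mm below this point.
- key_tip (a point): Centre of the flat end face of the hex key's foot, 118 mm below key_grip; z points up the shank.
- hub (a point): Centre of the mouth of the aluminium hub (60 across, 20 proud) in the middle of the shaker's platform, 125 mm above the bench; z up. The mouth is countersunk, 32 wide at the top, narrowing over 13 mm of depth to a round bore 19.4 wide that ends on the screw's top, 25 mm below the mouth. The key's tip is fully home 39 mm below the mouth.
- screw_top (a point): Centre of the clamp screw's flat top, at the bottom of the bore, 25 mm below the hub's mouth. In it a hexagon socket 16.8 across flats, 14 deep. Which way its flats face is unknown (unrelated to this frame's yaw) and must be felt: the key, resting there with a few newtons, can drop 14 mm once turned to within 5 degrees of fitting, which it does every 60 degrees.
- shaker: The orbital shaker, fixed, 240 x 240 mm, platform top 105 mm above the bench, with its hub and screw; origin on the bench under its middle; z up.
- screw (a joint): How far the clamp screw is turned (rad), growing clockwise seen from above. It starts between 0 and 0.2 and has a hard stop at 0.75, where it is tight (backed off, it stops at -0.9). Turning takes 0.06 N m; it stays where it is left. The value does not tell the direction of the flats. The key has 0.1 rad of play either way in the socket.
- stand_hole (a point): Centre of the mouth of the key stand, a fixed round grey plastic block 60 mm across on a 70 mm square foot, 50 mm tall; z up. Round hole, countersunk from 33 mm wide at the top to 20.8 mm at 13 mm depth; its floor is 42 mm below the mouth, where the key's tip rests. The stand may be to the left or the right of the shaker.
- key: The T-handle hex key itself: origin at the centre of its tip's end face, z up the shank, x along the crossbar.
- flask_a: Bystander, to be left alone: small conical glass flask, 54 across, 68 tall, on the far left part of the platform; origin under its middle.
- flask_b: Bystander, to be left alone: the same flask, on the near right part of the platform; origin under its middle.
- buffer: Bystander, to be left alone: glass bottle with blue cap, 66 across, 150 tall, on the bench; origin under its middle.
- beaker: Bystander, to be left alone: glass beaker, 70 across, 85 tall, on the bench; origin under its middle.
- tape: Bystander, to be left alone: roll of tape lying flat, 70 across, 18 tall, near the robot; origin under its middle.
- marker: Bystander, to be left alone: pen, 145 long, 18 thick, lying near the robot (axis along its x); origin under its middle.
Things that resemble listed ones, but are neither listed nor needed, are in the scene too. Of the things like the key, leave any that is yellow; of the rest the larger one is meant.

How it is judged:
By the outcome, as a careful person would: the job done as asked, in the order asked, and still so for the second after the job is handed in, with the robot touching nothing.
It also fails if it takes over 64 s, if anything falls off the work surface, if the arm or the gripper's body presses on something with over 40 N, if the wrist force passes 120 N, or if a joint passes its speed limit or range.

### The arm

A 7-joint arm with a two-finger parallel gripper is mounted at the origin on the work surface. World frame = base frame: x ahead of the robot, y to its left, z up, the work surface at z = 0. Lengths are in m, angles in rad, forces in N, time in s.
With the tool pointing down it reaches from about 0.425 to 0.925 m from the base axis. Payload 6.8 kg.
Tool frame: the origin (TCP) lies on the mounting face of the last link; the fingertips stand 173 mm ahead of it and the grasp point (between the pads) lies 155 mm ahead of it; z points along the fingers, y is the line along which they close (so a half turn about z gives the same grasp; the last joint's range is limited). The gripper opens to 85 mm and grips with 20 to 120 N. Pads are 22 mm wide; open, the fingers measure 114 mm over their backs; the gripper's body (76 mm by 85 mm) begins 54 mm behind the grasp point. The pads swing forward as they close: fully open they stand 13 mm farther back than shut.
Start: joints at [1.198, 0.477, 0.022, 1.555, -0.011, 1.109, -0.083], TCP at [0.177, -0.651, 0.405] pointing down, gripper open.
Joint ranges: [-2.96, 2.96], [-0.34, 2.1], [-1.41, 1.46], [0.24, 2.44], [-1.37, 4.51], [0.17, 1.92], [-2.96, 2.96]. Speed limits (rad/s): [2.39, 2.39, 3.14, 3.14, 3.14, 3.14, 3.14].

### API

Orientations are given as a unit quaternion [w, x, y, z].
In Python, from station import bot gives the robot as it stands. The module is installed in compiled form; this text tells all that it offers.
- The arm moves only by the shell command python3 -m pendant 'ROWS' [FORCE]. ROWS is JSON, a list of rows, each a list of 5 numbers: the finger opening in m, from 0 to 0.0854, then the shift along the tool's x, y, z in m, then the turn about the tool's z in degrees. In form: [[jaw, x, y, z, yaw], ...]. A call has 1 to 12 rows; each row shifts and turns the commanded pose from where the row before left it, along the tool's axes as they then stand; what a row does not reach is not made up. A row lasts 1/12 s, in which the tool goes at most 41.7 mm and 7.16 degrees, less where a joint would pass 70% of its speed; a pose out of reach is approached as far as the arm can. A call with a gripper value outside its range is refused whole. The fingers move at their own pace and stop on an object; FORCE is the grip in N (left out, the last holds). Time passes only in rows, so rows that do not move let the fingers close. It gives the time, the measured TCP pose, the force, the opening and the grip force at its end, in the units of the state.
- bot.get_obs(): the state, without advancing time (a new reading comes with each control period).
- bot.read_camera(name): name is "scene" or "top"; returns (picture, depth): 420x560x3 uint8, blue, green, red; 420x560 float32, m along the optical axis (not along the pixel's ray), 0 where there is no reading.
- bot.camera_model(name): a dict with "intrinsics" (3x3 intrinsics, pixels), "R" (3x3) and "t" (3): a world point X has camera coordinates R X + t. Camera axes: x right, y down, z forward; pixel columns grow to the right and rows downward; lengths in m; the calibration is good to about 2 mm. A picture is of the moment at which its call begins. camera_model takes no time and is no camera call.
- bot.hand_in(): hands the job in; it is judged then, once.
Trained networks look in the newest picture that a camera, given by its name, has taken for a name from the list of things; names that differ only in an ending like _2 or _b are one class to them, and where a whole thing is asked for, a point or a joint stands for the part that bears it (a point fixed in the world has none). Each returns a list of dicts, best first, with "score" (0 to 1); they miss things now and then, are a little off and sometimes report something else, mostly with a low value. They report only what shows in the picture. A call takes as long as a camera call. They do not tell look-alikes from the thing itself.
- bot.boxes_of(name, camera): "at" ([column, row] in pixels, amid what is visible of it).
- bot.trace(name, camera): "mask" (420x560 bool, what is visible of it) and "at" ([column, row] in pixels, amid what is visible of it).
- bot.pinpoint(name, camera): "at" ([column, row] in pixels: a listed point, or the origin of a listed thing).
The state is a dict: "t": time; "q": joint angles; "joint_vel": joint speeds; "joint_torque": joint torques, N m; "eef_pos": TCP position; "tool_rot": TCP orientation; "contact_force": force on the tool from outside, world axes, zero at the start; "torque": the same for the moment, N m; "gripper_width": opening from 0.0 (shut) to 1.0 (fully open); "grasp_force": force on a finger pad.
Only numpy, scipy, OpenCV 4.12 (cv2) and the standard library are available. Lean on these libraries where they do the work, as an engineer would, in place of code of your own. Each camera call takes 0.05 s, during which the arm holds its last target. There are 200 camera calls.

## Working session

There is one attempt and no reset: what is moved stays moved. The work goes in short steps, Python scripts to look and compute and a shell command to move; the robot and the scene stay as the last step left them, time stands still between calls to the robot, and variables do not carry over. Pictures are saved under pics/ and viewed, at most 10 in all, crops included, and the job is handed in when it is done.

```bash
mkdir -p pics
cat > h.py <<'E'
import numpy as np, cv2
from station import bot
def px2w(cam,uv,z=None,depth=None):
    m=bot.camera_model(cam);K,R,t=[np.array(m[k]) for k in("intrinsics","R","t")]
    r=R.T@np.linalg.solve(K,[uv[0],uv[1],1.]);c=-R.T@t
    s=(z-c[2])/r[2] if z is not None else depth
    return c+s*r
def proj(cam,X):
    m=bot.camera_model(cam);p=np.array(m["intrinsics"])@(np.array(m["R"])@X+np.array(m["t"]));return p[:2]/p[2]
E
python3 - <<'E'
from h import *
o=bot.get_obs();print(o)
for c in("scene","top"):
    p,d=bot.read_camera(c);cv2.imwrite(f"pics/{c}0.png",p);np.save(f"{c}d.npy",d)
    m=bot.camera_model(c);print(c,-np.array(m["R"]).T@m["t"])
    for n in("key_grip","hub","stand_hole","shaker","key"):
        for r in bot.pinpoint(n,c):
            u=np.round(r["at"]).astype(int);dd=d[u[1].clip(0,419),u[0].clip(0,559)]
            print(n,c,np.round(r["at"],1),round(r["score"],2),np.round(px2w(c,r["at"],depth=dd),3))
E
```

```text
{'t': 0.0, 'q': array([ 1.19789483,  0.47778612,  0.02233603,  1.55646811, -0.01149772,
        1.10930394, -0.08310336]), 'joint_vel': array([-2.69394068e-04,  1.40572473e-05,  5.53224756e-05,  1.66675109e-04,
        6.52533058e-04,  1.51490379e-03,  5.82232320e-05]), 'joint_torque': array([ 1.06214833e-03, -5.96439135e+01,  1.60855427e+00, -2.81199718e+01,
        1.25398379e-02,  9.37726203e-03,  2.67482037e-06]), 'eef_pos': array([ 0.17659407, -0.65119526,  0.4037277 ]), 'tool_rot': array([-8.99080940e-04,  9.91245922e-01,  1.32025294e-01, -1.88782575e-04]), 'contact_force': array([ 0.68303274, -0.65927516, -0.22577492]), 'torque': array([-0.02586818, -0.01311247, -0.01681527]), 'grasp_force': 0.0, 'gripper_width': 1.0022090073412995}
scene [1.21583599 0.45556926 0.74888117]
key_grip scene [425.8 217.7] 0.72 [0.377 0.338 0.126]
key_grip scene [417.3 240. ] 0.6 [0.478 0.349 0.135]
key_grip scene [379.8 222. ] 0.58 [0.412 0.24  0.09 ]
hub scene [243.3 221.4] 0.66 [ 0.632 -0.021  0.118]
stand_hole scene [407.5 262.2] 0.55 [0.483 0.343 0.066]
shaker scene [248.2 259.8] 0.61 [0.717 0.057 0.105]
shaker scene [257.4 255.4] 0.36 [0.711 0.078 0.125]
key scene [414.7 250.8] 0.85 [0.365 0.334 0.004]
key scene [376.2 248.4] 0.68 [0.414 0.247 0.004]
key scene [403.3 271.8] 0.64 [0.502 0.343 0.05 ]
top [0.47432833 0.01100454 1.22389159]
key_grip top [202.8 267.3] 0.69 [0.413 0.244 0.088]
key_grip top [162.1 243. ] 0.68 [0.481 0.341 0.134]
key_grip top [162.7 288.6] 0.55 [0.361 0.34  0.128]
hub top [295.4 181.6] 0.64 [ 0.645 -0.013  0.091]
stand_hole top [171.4 247.7] 0.79 [0.468 0.339 0.055]
stand_hole top [263.7 165.4] 0.28 [0.676 0.07  0.172]
shaker top [296.2 191. ] 0.81 [ 0.614 -0.014  0.124]
shaker top [174.6 246.4] 0.6 [0.471 0.333 0.044]
key top [173.9 244.9] 0.68 [0.475 0.34  0.025]
key top [176.7 284.9] 0.68 [0.361 0.331 0.026]
key top [207.9 268.9] 0.67 [0.409 0.229 0.09 ]
```

View pics/scene0.png

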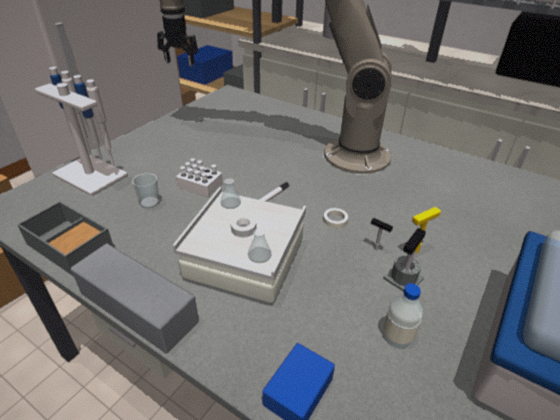

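View pics/top0.png

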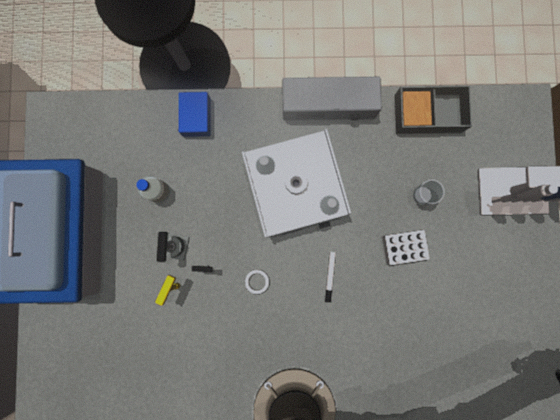

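The candidates for the key are:
- Yellow T-key: scene (426,217), top (167,290). It's excluded by colour.
- Small black T-key: scene (380,225), top (203,268). It's the smaller one.
- Large black T-key in the grey stand: scene (415,240), top (162,246). This is the one I choose.

The hub is at top (295,183), with flasks at (264,165) and (330,204).

Run:
```python
from h import *
# depth-based cloud in key neighbourhood
for c in("scene","top"):
    p=cv2.imread(f"pics/{c}0.png");d=np.load(f"{c}d.npy")
    m=bot.camera_model(c);K,R,t=[np.array(m[k]) for k in("intrinsics","R","t")]
    v,u=np.mgrid[0:420,0:560]
    P=(np.linalg.inv(K)@np.stack([u.ravel(),v.ravel(),np.ones(u.size)]))*d.ravel()
    W=(R.T@(P-t[:,None])).T
    g=p.reshape(-1,3).max(1)
    s=(d.ravel()>0)&(abs(W[:,0]-.475)<.07)&(abs(W[:,1]-.34)<.06)
    k=s&(W[:,2]>.10)&(W[:,2]<.16)
    print(c,"bar n",k.sum(),"mean",W[k].mean(0).round(4),"zmax",np.percentile(W[k,2],[50,95]).round(4))
    r=cv2.minAreaRect((W[k][:,:2]*1000).astype(np.float32));print("rect mm",r)
    # pixels of the dark bar, cast on top-plane z=.136
    for r in bot.trace("key_grip",c):
        M=r["mask"].ravel()&(W[:,2]>.10)
        print(" trace",np.round(r["at"],1),round(r["score"],2),M.sum(),W[M].mean(0).round(3) if M.any() else None)
    # hub rim
    h=(d.ravel()>0)&(np.hypot(W[:,0]-.635,W[:,1]+.018)<.045)&(W[:,2]>.117)&(W[:,2]<.133)
    print("hub n",h.sum(),cv2.minEnclosingCircle((W[h][:,:2]*1000).astype(np.float32)),W[h].mean(0).round(4))
    st=s&(W[:,2]>.042)&(W[:,2]<.058)
    print("stand n",st.sum(),cv2.minEnclosingCircle((W[st][:,:2]*1000).astype(np.float32)))
p=cv2.imread("pics/top0.png");q=cv2.imread("pics/scene0.png")
cv2.imwrite("pics/crop1.png",np.hstack([cv2.resize(p[220:310,140:230],(390,390),interpolation=2),cv2.resize(q[195:285,355:445],(390,390),interpolation=2)]))
cv2.imwrite("pics/crop2.png",cv2.resize(p[153:213,265:325],(480,480),interpolation=2))
```

```text
scene bar n 311 mean [0.4826 0.3433 0.1327] zmax [0.1347 0.137 ]
rect mm ((475.68829345703125, 342.20440673828125), (22.314987182617188, 80.78628540039062), 86.24362182617188)
 trace [411.4 244.4] 0.82 309 [0.485 0.344 0.135]
 trace [423.2 217.7] 0.65 308 [0.377 0.337 0.13 ]
 trace [379.3 225.4] 0.56 0 None
 trace [239.3 245.9] 0.4 6487 [ 0.66  -0.009  0.112]
 trace [332.3 223.3] 0.39 1 [1.216 0.456 0.749]
hub n 355 ((641.6520385742188, -14.560846328735352), 32.21434020996094) [ 0.6435 -0.013   0.1237]
stand n 366 ((474.0552062988281, 343.0408935546875), 31.815597534179688)
top bar n 290 mean [0.4709 0.3432 0.1348] zmax [0.1355 0.1394]
rect mm ((470.711669921875, 344.9808044433594), (23.081972122192383, 79.25676727294922), 87.03865814208984)
 trace [163.  290.3] 0.71 272 [0.355 0.336 0.127]
 trace [160.3 244.3] 0.67 287 [0.471 0.343 0.135]
 trace [205. 267.] 0.51 0 None
hub n 340 ((638.4899291992188, -12.032840728759766), 30.81022834777832) [ 0.6382 -0.0119  0.125 ]
stand n 211 ((471.1523742675781, 343.90570068359375), 30.22840690612793)
```

View pics/crop1.png

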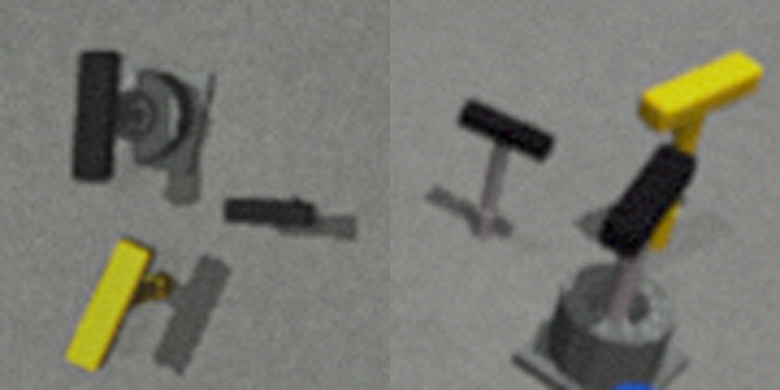

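View pics/crop2.png

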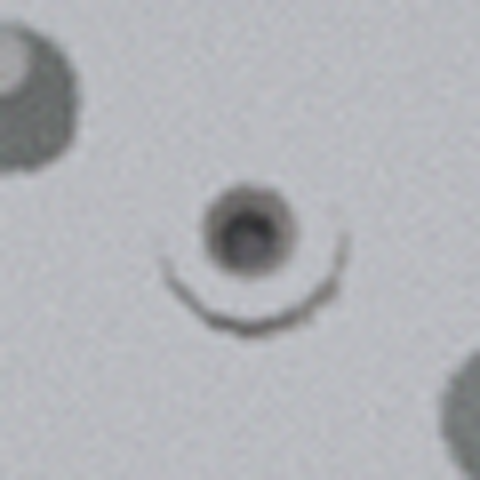

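The crop confirms the choice: the large black bar sits over the grey stand, the small black key stands apart, and the yellow key is nearby. The hub mouth is centred at crop (249,230), which is top pixel (296.1,181.8). I'll move round the base now.

```bash
cat >> h.py <<'E'
def to(x,y,z=None,yaw=None):
    """print tool-axis shift (mm) and yaw (deg about tool z) still to go; yaw=world yaw of tool x"""
    from scipy.spatial.transform import Rotation as Rn
    o=bot.get_obs();w=o["tool_rot"];R=Rn.from_quat([w[1],w[2],w[3],w[0]]).as_matrix();p=o["eef_pos"]
    cy=np.degrees(np.arctan2(R[1,0],R[0,0]))
    g=np.array([x,y,p[2] if z is None else z])
    print("t",round(o["t"],2),"pos",p.round(4),"yaw",cy.round(2),"tilt",R[:,2].round(3),"q",o["q"].round(2),"F",o["contact_force"].round(1),"T",o["torque"].round(2))
    print("shift mm",(R.T@(g-p)*1000).round(1),"turn",None if yaw is None else round(cy-yaw,2))
E
python3 -m pendant '[[0.06,0.0336,-0.0212,0,0],[0.06,0.0336,-0.0212,0,0],[0.06,0.0336,-0.0212,0,0],[0.06,0.0336,-0.0212,0,0],[0.06,0.0336,-0.0212,0,0],[0.06,0.0336,-0.0212,0,0],[0.06,0.0336,-0.0212,0,0],[0.06,0.0336,-0.0212,0,0],[0.06,0.0336,-0.0212,0,0],[0.06,0.0336,-0.0212,0,0],[0.06,0.0336,-0.0212,0,0],[0.06,0.0336,-0.0212,0,0]]' 60
python3 - <<'E'
from h import *
to(.473,.344,None,-3.4)
print(px2w("top",(296.1,181.75),z=.125))
E
```

```text
t: 1.7
eef_pos: [0.5002, -0.2989, 0.405]
tool_rot: [0.0, 0.991, 0.132, 0.0]
contact_force: [1.0, -0.4, 0.3]
gripper_width: 0.699
grasp_force: 0.0
t 1.7 pos [ 0.5002 -0.2989  0.405 ] yaw 15.16 tilt [ 0.001 -0.    -1.   ] q [ 0.56  0.33 -0.16  1.77  0.06  1.04 -0.93] F [ 1.  -0.4  0.3] T [-0.07 -0.05 -0.03]
shift mm [ 1.418e+02 -6.276e+02 -3.000e-01] turn 18.56
[ 0.63922351 -0.01415639  0.125     ]
```

```bash
python3 -m pendant '[[0.06,0.0089,-0.0392,0,0],[0.06,0.0089,-0.0392,0,0],[0.06,0.0089,-0.0392,0,0],[0.06,0.0089,-0.0392,0,0],[0.06,0.0089,-0.0392,0,0],[0.06,0.0089,-0.0392,0,0],[0.06,0.0089,-0.0392,0,0],[0.06,0.0089,-0.0392,0,0],[0.06,0.0089,-0.0392,0,0],[0.06,0.0089,-0.0392,0,0],[0.06,0.0089,-0.0392,0,0],[0.06,0.0089,-0.0392,0,0]]'
python3 -m pendant '[[0.06,0.0089,-0.0392,0,0],[0.06,0.0089,-0.0392,0,0],[0.06,0.0089,-0.0392,0,0],[0.06,0.0089,-0.0392,0,0],[0.06,0,0,0,6.2],[0.06,0,0,0,6.2],[0.06,0,0,0,6.2],[0.06,0,0,0,0]]'
python3 - <<'E'
from h import *
to(.473,.3437,.281,-3.4)
E
```

```text
t: 2.7
eef_pos: [0.4788, 0.1833, 0.4051]
tool_rot: [0.0, 0.991, 0.132, 0.0]
contact_force: [0.3, 0.3, 0.2]
gripper_width: 0.701
grasp_force: 0.0
t: 3.37
eef_pos: [0.4724, 0.3425, 0.4047]
tool_rot: [0.0, 1.0, -0.032, 0.0]
contact_force: [-0.5, -1.2, 0.8]
gripper_width: 0.704
grasp_force: 0.0
t 3.37 pos [0.4724 0.3425 0.4047] yaw -3.62 tilt [ 0. -0. -1.] q [-0.39  0.36 -0.44  1.76  0.17  1.06 -2.52] F [-0.5 -1.2  0.8] T [0.03 0.06 0.  ]
shift mm [  0.5  -1.3 123.7] turn -0.22
```

q7 is near its limit for clockwise turning, so I'll use the half-turn grasp instead.

```bash
python3 -m pendant '[[0.06,0,0,0,-7],[0.06,0,0,0,-7],[0.06,0,0,0,-7],[0.06,0,0,0,-7],[0.06,0,0,0,-7],[0.06,0,0,0,-7],[0.06,0,0,0,-7],[0.06,0,0,0,-7],[0.06,0,0,0,-7],[0.06,0,0,0,-7],[0.06,0,0,0,-7],[0.06,0,0,0,-7]]'
python3 -m pendant '[[0.06,0,0,0,-7],[0.06,0,0,0,-7],[0.06,0,0,0,-7],[0.06,0,0,0,-7],[0.06,0,0,0,-7],[0.06,0,0,0,-7],[0.06,0,0,0,-7],[0.06,0,0,0,-7],[0.06,0,0,0,-7],[0.06,0,0,0,-7],[0.06,0,0,0,-7],[0.06,0,0,0,-7]]'
python3 -m pendant '[[0.06,0,0,0,-6],[0.06,0,0,0,-6],[0.06,0,0,0,0]]'
python3 - <<'E'
from h import *
to(.473,.3437,.281,176.6)
# recheck the bar in a new top picture
for c in("scene",):
    p,d=bot.read_camera(c)
    cv2.imwrite("pics/scene1.png",p[150:330,330:500])
    for r in bot.pinpoint("key_grip",c): print(r, px2w(c,r["at"],z=.126).round(4))
E
```

```text
t: 4.37
eef_pos: [0.4727, 0.3418, 0.4049]
tool_rot: [0.0, 0.76, 0.65, 0.0]
contact_force: [-0.0, 0.3, -0.3]
gripper_width: 0.701
grasp_force: 0.0
t: 5.37
eef_pos: [0.4728, 0.3418, 0.4049]
tool_rot: [0.0, 0.13, 0.992, 0.0]
contact_force: [0.2, 0.1, 0.1]
gripper_width: 0.7
grasp_force: 0.0
t: 5.62
eef_pos: [0.473, 0.3417, 0.4046]
tool_rot: [-0.0, 0.027, 1.0, 0.0]
contact_force: [-0.0, 0.2, -0.2]
gripper_width: 0.703
grasp_force: 0.0
t 5.62 pos [0.473  0.3417 0.4046] yaw 176.9 tilt [-0.  0. -1.] q [ 0.06  0.55 -1.1   1.73  0.53  1.19  0.34] F [-0.   0.2 -0.2] T [-0.03 -0.01 -0.02]
shift mm [1.000e-01 2.000e+00 1.236e+02] turn 0.3
{'at': [424.9, 215.1], 'score': 0.69} [0.368  0.3327 0.126 ]
{'at': [412.9, 240.7], 'score': 0.68} [0.4747 0.3395 0.126 ]
{'at': [380.4, 220.8], 'score': 0.61} [0.4506 0.2515 0.126 ]
```

```bash
python3 -m pendant '[[0.06,0,0.001,0.03,0.3],[0.06,0,0.001,0.03,0],[0.06,0,0,0.025,0],[0.06,0,0,0.02,0],[0.06,0,0,0.012,0],[0.06,0,0,0.0066,0],[0.06,0,0,0,0],[0.06,0,0,0,0]]'
python3 - <<'E'
from h import *
to(.473,.3437,.281,176.6)
p,d=bot.read_camera("scene");q,_=bot.read_camera("top")
cv2.imwrite("pics/g1.png",np.hstack([cv2.resize(p[170:300,350:480],(390,390),interpolation=2),cv2.resize(q[200:290,120:210],(390,390),interpolation=2)]))
E
```

```text
t: 6.38
eef_pos: [0.4729, 0.3446, 0.2819]
tool_rot: [0.0, 0.033, 0.999, 0.0]
contact_force: [-0.7, 0.0, -0.1]
gripper_width: 0.704
grasp_force: 0.0
t 6.38 pos [0.4729 0.3446 0.2819] yaw 176.25 tilt [ 0.001  0.001 -1.   ] q [-0.02  0.69 -0.99  1.83  0.68  1.    0.21] F [-0.7  0.  -0.1] T [ 0.06 -0.04  0.02]
shift mm [-0.2 -0.9  0.9] turn -0.35
```

View pics/g1.png

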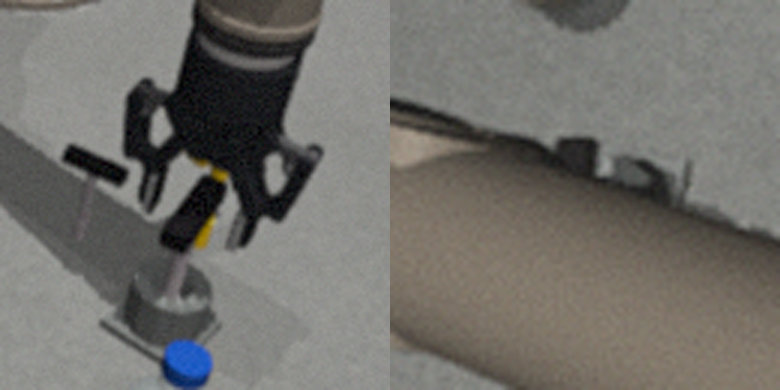

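The crossbar sits between the two fingers, at left-half pixel (195,210). I'll close on it.

```bash
python3 -m pendant '[[0.0,0,0,0,0],[0.0,0,0,0,0],[0.0,0,0,0,0],[0.0,0,0,0,0],[0.0,0,0,0,0],[0.0,0,0,0,0],[0.0,0,0,0,0]]' 60
python3 -m pendant '[[0.0,0,0,-0.005,0],[0.0,0,0,-0.005,0],[0.0,0,0,-0.005,0],[0.0,0,0,0,0]]'
python3 - <<'E'
from h import *
to(.473,.3437,.281,176.6)
E
```

```text
t: 7.07
eef_pos: [0.4728, 0.3443, 0.2818]
tool_rot: [0.0, 0.033, 0.999, 0.0]
contact_force: [-0.8, -1.1, 6.7]
gripper_width: 0.248
grasp_force: 59.2
t: 7.4
eef_pos: [0.4728, 0.3445, 0.2971]
tool_rot: [0.0, 0.033, 0.999, 0.0]
contact_force: [0.1, -0.3, -1.5]
gripper_width: 0.244
grasp_force: 59.0
t 7.4 pos [0.4728 0.3445 0.2971] yaw 176.27 tilt [ 0.001  0.001 -1.   ] q [-0.01  0.67 -1.    1.82  0.66  1.02  0.22] F [ 0.1 -0.3 -1.5] T [ 0.02 -0.02 -0.01]
shift mm [-0.3 -0.8 16.1] turn -0.33
```

```bash
python3 -m pendant '[[0.0,0,0,-0.015,0],[0.0,0,0,-0.015,0],[0.0,0,0,-0.02,0],[0.0,0,0,-0.03,0],[0.0,0,0,-0.03,0],[0.0,0,0,-0.03,0],[0.0,0,0,-0.03,0],[0.0,0,0,-0.012,0],[0.0,0,0,0,0]]'
python3 - <<'E'
from h import *
to(.639,-.0135)
E
```

```text
t: 8.15
eef_pos: [0.4724, 0.3452, 0.4822]
tool_rot: [0.002, 0.032, 0.999, 0.002]
contact_force: [0.4, -0.2, -2.5]
gripper_width: 0.253
grasp_force: 59.3
t 8.15 pos [0.4724 0.3452 0.4822] yaw 176.28 tilt [ 0.005  0.004 -1.   ] q [ 0.09  0.49 -1.14  1.63  0.46  1.32  0.38] F [ 0.4 -0.2 -2.5] T [ 0.11 -0.01 -0.  ]
shift mm [-189.6 -347.2   -0.5] turn None
```

```bash
python3 -m pendant '[[0.0,-0.0172,-0.0316,0,0],[0.0,-0.0172,-0.0316,0,0],[0.0,-0.0172,-0.0316,0,0],[0.0,-0.0172,-0.0316,0,0],[0.0,-0.0172,-0.0316,0,0],[0.0,-0.0172,-0.0316,0,0],[0.0,-0.0172,-0.0316,0,0],[0.0,-0.0172,-0.0316,0,0],[0.0,-0.0172,-0.0316,0,0],[0.0,-0.0172,-0.0316,0,0],[0.0,-0.0172,-0.0316,0,0],[0.0,0,0,0,0]]'
cat > meas.py <<'E'
from h import *
from scipy.spatial.transform import Rotation as Rn
to(.639,-.0135)
o=bot.get_obs();w=o["tool_rot"];R=Rn.from_quat([w[1],w[2],w[3],w[0]]).as_matrix();p=o["eef_pos"]
grip=p+R[:,2]*.1558;tip=p+R[:,2]*.2738
print("nominal tip",tip.round(4))
q,dt=bot.read_camera("top")
s,d=bot.read_camera("scene")
m=bot.camera_model("scene");K,Rc,t=[np.array(m[k]) for k in("intrinsics","R","t")]
v,u=np.mgrid[0:420,0:560]
W=(Rc.T@((np.linalg.inv(K)@np.stack([u.ravel(),v.ravel(),np.ones(u.size)]))*d.ravel()-t[:,None])).T
ok=(d.ravel()>0)&(np.hypot(W[:,0]-tip[0],W[:,1]-tip[1])<.025)
for z in np.arange(tip[2]-.006,grip[2]-.02,.012):
    k=ok&(abs(W[:,2]-z)<.006)
    if k.sum()>3: print("z",round(z,3),k.sum(),W[k].mean(0).round(4))
for n,X in(("key_tip",tip),("key_grip",grip)):
    print(n,"proj",proj("scene",X).round(1))
    for r in bot.pinpoint(n,"scene")[:3]: print(" ",r,px2w("scene",r["at"],z=X[2]).round(4))
print("hub proj",proj("scene",np.array([.639,-.0135,.125])))
for r in bot.pinpoint("hub","scene")[:2]: print(" hub",r,px2w("scene",r["at"],z=.125).round(4))
c=proj("scene",tip).astype(int);im=s[c[1]-75:c[1]+75,c[0]-75:c[0]+75].copy()
cv2.imwrite("pics/m_%d.png"%(o["t"]*100),cv2.resize(im,(600,600),interpolation=2))
E
python3 meas.py; ls pics
```

```text
t: 9.15
eef_pos: [0.6415, -0.0251, 0.4744]
tool_rot: [-0.001, 0.039, 0.999, -0.002]
contact_force: [-0.0, -2.8, -2.3]
gripper_width: 0.248
grasp_force: 59.6
t 9.15 pos [ 0.6415 -0.0251  0.4744] yaw 175.55 tilt [-0.003 -0.004 -1.   ] q [ 0.65  0.58 -1.08  1.5   0.52  1.37  1.03] F [-0.  -2.8 -2.3] T [-0.15 -0.07 -0.01]
shift mm [ 3.4 11.3 -0. ] turn None
nominal tip [ 0.6407 -0.0262  0.2007]
z 0.207 31 [ 0.6447 -0.0189  0.2066]
z 0.219 37 [ 0.6452 -0.0201  0.2188]
z 0.231 35 [ 0.6441 -0.0192  0.2306]
z 0.243 28 [ 0.6437 -0.0192  0.2422]
z 0.255 33 [ 0.6443 -0.0198  0.2548]
z 0.267 32 [ 0.6433 -0.0193  0.2668]
z 0.279 29 [ 0.645  -0.0193  0.2786]
z 0.291 29 [ 0.6449 -0.0194  0.2906]
key_tip proj [237.8 194.9]
  {'at': [241.7, 197.1], 'score': 0.8} [ 0.6424 -0.0139  0.2007]
  {'at': [415.9, 248.8], 'score': 0.79} [0.5829 0.3661 0.2007]
  {'at': [378.6, 246.5], 'score': 0.73} [0.6182 0.3036 0.2007]
key_grip proj [235.4 149.3]
  {'at': [429.3, 216.6], 'score': 0.6} [0.6299 0.3781 0.3187]
  {'at': [239.1, 149.2], 'score': 0.59} [ 0.6362 -0.0197  0.3187]
  {'at': [229.8, 201.2], 'score': 0.3} [0.7871 0.0776 0.3187]
hub proj [243.95362214 222.15513444]
 hub {'at': [243.8, 221.6], 'score': 0.9} [ 0.6376 -0.015   0.125 ]
crop1.png
crop2.png
g1.png
m_915.png
scene0.png
scene1.png
top0.png
```

```bash
python3 -m pendant '[[0,0,0,0,0],[0,0,0,0,0],[0,0,0,0,0],[0,0,0,0,0]]'; python3 meas.py
```

```text
t: 9.73
eef_pos: [0.6387, -0.0145, 0.4782]
tool_rot: [0.0, 0.032, 0.999, -0.0]
contact_force: [1.1, 0.6, -2.4]
gripper_width: 0.249
grasp_force: 59.6
t 9.73 pos [ 0.6387 -0.0145  0.4782] yaw 176.32 tilt [ 0. -0. -1.] q [ 0.65  0.58 -1.09  1.51  0.52  1.37  1.03] F [ 1.1  0.6 -2.4] T [ 0.01 -0.01  0.02]
shift mm [-0.2  1.  -0. ] turn None
nominal tip [ 0.6387 -0.0145  0.2044]
z 0.21 36 [ 0.644  -0.0123  0.2105]
z 0.222 34 [ 0.6435 -0.0126  0.2223]
z 0.234 40 [ 0.6432 -0.0122  0.2343]
z 0.246 29 [ 0.6436 -0.0131  0.2464]
z 0.258 29 [ 0.6443 -0.0129  0.2586]
z 0.27 29 [ 0.6441 -0.0121  0.2711]
z 0.282 31 [ 0.6435 -0.0131  0.2825]
z 0.294 33 [ 0.6443 -0.0128  0.2944]
key_tip proj [242.4 194.8]
  {'at': [413.6, 250.5], 'score': 0.61} [0.5944 0.3646 0.2044]
  {'at': [376.4, 245.6], 'score': 0.53} [0.6223 0.3002 0.2044]
key_grip proj [240.3 148.8]
  {'at': [424.8, 216.6], 'score': 0.83} [0.6394 0.3726 0.3224]
  {'at': [381.0, 220.7], 'score': 0.82} [0.6911 0.3166 0.3224]
  {'at': [239.0, 147.7], 'score': 0.58} [ 0.6365 -0.0195  0.3224]
hub proj [243.95362214 222.15513444]
 hub {'at': [243.5, 221.8], 'score': 0.61} [ 0.6386 -0.0152  0.125 ]
```

```bash
python3 -m pendant '[[0,0,0.001,0.015,0],[0,0,0,0.02,0],[0,0,0,0.02,0],[0,0,0,0.012,0],[0,0,0,0.006,0],[0,0,0,0.003,0],[0,0,0,0,0],[0,0,0,0,0]]'; python3 -m pendant '[[0,0,0,0.004,0],[0,0,0,0.004,0],[0,0,0,0.003,0],[0,0,0,0.002,0],[0,0,0,0,0],[0,0,0,0,0]]'; python3 -c "
from h import *
to(.639,-.0145,.3738)"
```

```text
t: 10.65
eef_pos: [0.6392, -0.0138, 0.4029]
tool_rot: [0.001, 0.033, 0.999, 0.0]
contact_force: [-0.2, -0.1, -2.6]
gripper_width: 0.247
grasp_force: 59.5
t: 11.15
eef_pos: [0.6389, -0.014, 0.389]
tool_rot: [-0.0, 0.033, 0.999, -0.0]
contact_force: [-0.2, 0.6, -1.9]
gripper_width: 0.241
grasp_force: 59.6
t 11.15 pos [ 0.6389 -0.014   0.389 ] yaw 176.27 tilt [-0. -0. -1.] q [ 0.62  0.65 -1.04  1.61  0.59  1.23  0.97] F [-0.2  0.6 -1.9] T [ 0.02 -0.    0.02]
shift mm [-0.1 -0.5 15.2] turn None
```

```bash
python3 -m pendant '[[0,0,0,0.002,0],[0,0,0,0.001,0],[0,0,0,0.001,0],[0,0,0,0.001,0],[0,0,0,0,0],[0,0,0,0,0]]'; python3 -c "
from h import *
to(.639,-.0145,.3738)"
```

```text
t: 11.65
eef_pos: [0.639, -0.014, 0.3841]
tool_rot: [0.0, 0.033, 0.999, 0.0]
contact_force: [0.4, -0.4, -2.5]
gripper_width: 0.247
grasp_force: 59.6
t 11.65 pos [ 0.639  -0.014   0.3841] yaw 176.27 tilt [ 0.  0. -1.] q [ 0.62  0.65 -1.04  1.62  0.59  1.22  0.97] F [ 0.4 -0.4 -2.5] T [ 0.05 -0.22 -0.06]
shift mm [-0.  -0.5 10.3] turn None
```

```bash
python3 -m pendant '[[0,-0.0006,0,0.001,0],[0,0,0,0.0015,0],[0,0,0,0.0015,0],[0,0,0,0,0],[0,0,0,0,0]]'; python3 -c "
from h import *
to(.639,-.0145,.3738)"
```

```text
t: 12.07
eef_pos: [0.6395, -0.0141, 0.3799]
tool_rot: [-0.0, 0.033, 0.999, 0.0]
contact_force: [-0.4, 0.8, -2.6]
gripper_width: 0.246
grasp_force: 59.6
t 12.07 pos [ 0.6395 -0.0141  0.3799] yaw 176.27 tilt [-0.  0. -1.] q [ 0.62  0.66 -1.04  1.62  0.6   1.21  0.96] F [-0.4  0.8 -2.6] T [ 0.04 -0.09 -0.  ]
shift mm [ 0.5 -0.5  6.1] turn None
```

Tip about 106 mm above the bench, inside the bore and free. I'll approach the screw top gently.

```bash
python3 -m pendant '[[0,-0.0003,0,0.0015,0],[0,0,0,0.0015,0],[0,0,0,0.001,0],[0,0,0,0.0005,0],[0,0,0,0,0],[0,0,0,0,0]]'; python3 -c "
from h import *
to(.639,-.0145,.3738)"; python3 -m pendant '[[0,0,0,0.0005,0],[0,0,0,0.0005,0],[0,0,0,0.0005,0],[0,0,0,0,0]]'; python3 -c "
from h import *
to(.639,-.0145,.3738)"
```

```text
t: 12.57
eef_pos: [0.6398, -0.014, 0.3756]
tool_rot: [-0.0, 0.033, 0.999, -0.0]
contact_force: [-0.3, -0.4, -2.3]
gripper_width: 0.244
grasp_force: 59.6
t 12.57 pos [ 0.6398 -0.014   0.3756] yaw 176.27 tilt [-0. -0. -1.] q [ 0.62  0.66 -1.03  1.62  0.6   1.21  0.96] F [-0.3 -0.4 -2.3] T [ 0.   -0.02 -0.03]
shift mm [ 0.8 -0.5  1.8] turn None
t: 12.9
eef_pos: [0.6398, -0.0141, 0.374]
tool_rot: [-0.0, 0.033, 0.999, -0.0]
contact_force: [0.2, 0.1, -2.3]
gripper_width: 0.244
grasp_force: 59.6
t 12.9 pos [ 0.6398 -0.0141  0.374 ] yaw 176.27 tilt [-0. -0. -1.] q [ 0.62  0.66 -1.03  1.63  0.6   1.2   0.96] F [ 0.2  0.1 -2.3] T [0.   0.01 0.02]
shift mm [ 0.8 -0.4  0.2] turn None
```

```bash
python3 -m pendant '[[0,0,0,0.0005,0],[0,0,0,0.0005,0],[0,0,0,0,0]]';python3 -m pendant '[[0,0,0,0.0005,0],[0,0,0,0.0005,0],[0,0,0,0,0]]'
```

```text
t: 13.15
eef_pos: [0.6398, -0.014, 0.3731]
tool_rot: [0.0, 0.032, 0.999, 0.0]
contact_force: [-0.2, 0.8, -2.9]
gripper_width: 0.246
grasp_force: 59.6
t: 13.4
eef_pos: [0.6398, -0.014, 0.372]
tool_rot: [0.0, 0.033, 0.999, 0.0]
contact_force: [1.4, 0.1, -2.2]
gripper_width: 0.245
grasp_force: 59.6
```

```bash
python3 -m pendant '[[0,0,0,0.0005,0],[0,0,0,0.0005,0],[0,0,0,0,0]]';python3 -m pendant '[[0,0,0,0.0005,0],[0,0,0,0.0005,0],[0,0,0,0,0]]';python3 -m pendant '[[0,0,0,0.0005,0],[0,0,0,0.0005,0],[0,0,0,0,0],[0,0,0,0,0]]'
```

```text
t: 13.65
eef_pos: [0.6399, -0.014, 0.371]
tool_rot: [0.0, 0.033, 0.999, 0.0]
contact_force: [0.9, 1.0, -1.9]
gripper_width: 0.245
grasp_force: 59.6
t: 13.9
eef_pos: [0.6398, -0.014, 0.3701]
tool_rot: [0.0, 0.033, 0.999, 0.0]
contact_force: [0.6, 0.7, -2.6]
gripper_width: 0.245
grasp_force: 59.6
t: 14.23
eef_pos: [0.6398, -0.014, 0.369]
tool_rot: [0.0, 0.033, 0.999, 0.0]
contact_force: [0.8, 0.6, -2.2]
gripper_width: 0.248
grasp_force: 59.5
```

```bash
python3 -m pendant '[[0,0,0,0.001,0],[0,0,0,0.001,0],[0,0,0,0.001,0],[0,0,0,0,0]]';python3 -m pendant '[[0,0,0,0.001,0],[0,0,0,0.001,0],[0,0,0,0.001,0],[0,0,0,0,0]]';python3 -m pendant '[[0,0,0,0.0005,0],[0,0,0,0.0005,0],[0,0,0,0.0005,0],[0,0,0,0,0]]'; python3 -c "
from h import *
to(.639,-.0145,.3598)"
```

```text
t: 14.57
eef_pos: [0.6398, -0.014, 0.3659]
tool_rot: [-0.0, 0.033, 0.999, 0.0]
contact_force: [0.4, 0.2, -2.5]
gripper_width: 0.25
grasp_force: 59.5
t: 14.9
eef_pos: [0.6398, -0.0141, 0.3629]
tool_rot: [-0.0, 0.033, 0.999, 0.0]
contact_force: [0.4, 1.2, -2.1]
gripper_width: 0.246
grasp_force: 59.5
t: 15.23
eef_pos: [0.6398, -0.014, 0.3616]
tool_rot: [0.0, 0.033, 0.999, 0.0]
contact_force: [0.9, 0.7, -2.2]
gripper_width: 0.245
grasp_force: 59.6
t 15.23 pos [ 0.6398 -0.014   0.3616] yaw 176.27 tilt [ 0.  0. -1.] q [ 0.61  0.68 -1.02  1.64  0.61  1.19  0.95] F [ 0.9  0.7 -2.2] T [ 0.19 -0.2  -0.04]
shift mm [ 0.8 -0.5  1.8] turn None
```

```bash
python3 -m pendant '[[0,0,0,0.0005,0],[0,0,0,0.0005,0],[0,0,0,0,0]]';python3 -m pendant '[[0,0,0,0.0005,0],[0,0,0,0.0005,0],[0,0,0,0,0]]'; python3 -c "
from h import *
to(.639,-.0145,.3598)
s,d=bot.read_camera('scene');cv2.imwrite('pics/h1.png',cv2.resize(s[130:280,170:320],(600,600),interpolation=2))"
```

```text
t: 15.48
eef_pos: [0.6398, -0.0141, 0.3605]
tool_rot: [-0.0, 0.033, 0.999, 0.0]
contact_force: [0.6, 0.3, -2.4]
gripper_width: 0.246
grasp_force: 59.6
t: 15.73
eef_pos: [0.6399, -0.014, 0.3598]
tool_rot: [0.0, 0.033, 0.999, -0.0]
contact_force: [-0.2, 0.7, -0.0]
gripper_width: 0.239
grasp_force: 60.0
t 15.73 pos [ 0.6399 -0.014   0.3598] yaw 176.27 tilt [ 0. -0. -1.] q [ 0.61  0.68 -1.02  1.64  0.62  1.18  0.95] F [-0.2  0.7 -0. ] T [ 0.16 -0.09  0.02]
shift mm [ 0.8 -0.5  0. ] turn None
```

View pics/h1.png

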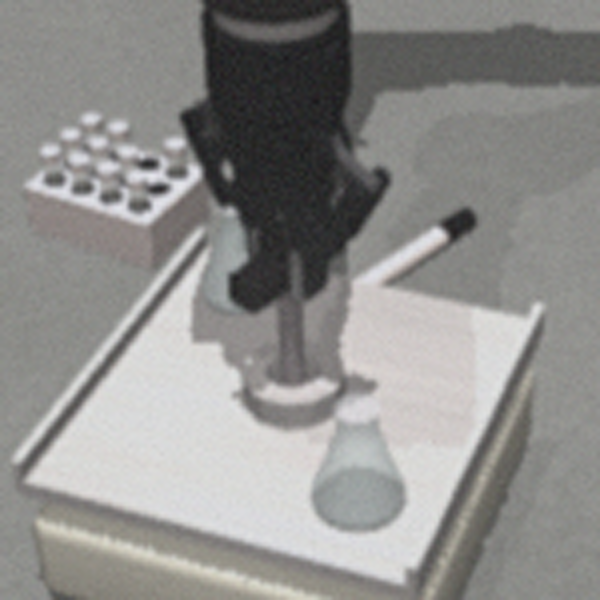

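The shank at crop (290,320) stands straight in the hub (290,390), and contact came exactly at the "home" height, so the key had dropped in without needing a turn. Next I'll tighten clockwise.

```bash
python3 -m pendant '[[0,0,0,0,2],[0,0,0,0,3],[0,0,0,0,3],[0,0,0,0,3],[0,0,0,0,3],[0,0,0,0,0]]';python3 -c "
from h import *
to(.639,-.0145,.3598,176.27)";python3 -m pendant '[[0,0,0,0,3],[0,0,0,0,3],[0,0,0,0,3],[0,0,0,0,2],[0,0,0,0,0]]'; python3 -c "
from h import *
to(.639,-.0145,.3598,176.27)"
```

```text
t: 16.28
eef_pos: [0.6399, -0.0138, 0.3599]
tool_rot: [0.0, 0.155, 0.988, 0.0]
contact_force: [0.8, 0.7, -0.6]
gripper_width: 0.248
grasp_force: 59.8
t 16.28 pos [ 0.6399 -0.0138  0.3599] yaw 162.18 tilt [ 0.001  0.    -1.   ] q [ 0.58  0.65 -0.97  1.64  0.58  1.16  0.73] F [ 0.8  0.7 -0.6] T [ 0.42 -0.31  0.  ]
shift mm [ 0.6 -0.9  0.1] turn -14.09
t: 16.7
eef_pos: [0.6399, -0.0139, 0.3598]
tool_rot: [0.0, 0.248, 0.969, 0.0]
contact_force: [1.5, 1.0, -1.3]
gripper_width: 0.245
grasp_force: 59.9
t 16.7 pos [ 0.6399 -0.0139  0.3598] yaw 151.3 tilt [ 0.001 -0.    -1.   ] q [ 0.56  0.64 -0.93  1.64  0.55  1.15  0.56] F [ 1.5  1.  -1.3] T [ 0.31 -0.25 -0.02]
shift mm [ 0.5 -1.   0. ] turn -24.97
```

```bash
for i in 1; do python3 -m pendant '[[0,0,0,0,2],[0,0,0,0,2],[0,0,0,0,0]]';python3 -c "
from h import *
to(.639,-.0145,.3598,176.27)"; done; python3 -m pendant '[[0,0,0,0,2],[0,0,0,0,2],[0,0,0,0,0]]'; python3 -c "
from h import *
to(.639,-.0145,.3598,176.27)"
```

```text
t: 16.95
eef_pos: [0.6399, -0.0139, 0.3598]
tool_rot: [0.0, 0.281, 0.96, 0.0]
contact_force: [0.9, 1.7, 0.1]
gripper_width: 0.242
grasp_force: 59.9
t 16.95 pos [ 0.6399 -0.0139  0.3598] yaw 147.34 tilt [ 0.001  0.    -1.   ] q [ 0.55  0.63 -0.91  1.64  0.54  1.14  0.5 ] F [0.9 1.7 0.1] T [ 0.34 -0.29 -0.05]
shift mm [ 0.5 -1.   0. ] turn -28.93
t: 17.2
eef_pos: [0.6399, -0.0139, 0.3598]
tool_rot: [0.0, 0.314, 0.949, 0.0]
contact_force: [0.8, 1.5, 0.2]
gripper_width: 0.247
grasp_force: 59.9
t 17.2 pos [ 0.6399 -0.0139  0.3598] yaw 143.35 tilt [ 0.001  0.    -1.   ] q [ 0.54  0.62 -0.9   1.64  0.53  1.14  0.44] F [0.8 1.5 0.2] T [ 0.36 -0.31  0.04]
shift mm [ 0.4 -1.   0. ] turn -32.92
```

```bash
python3 -m pendant '[[0,0,0.0004,0,1.5],[0,0,0,0,1.5],[0,0,0,0,0]]';python3 -c "
from h import *
to(.639,-.0145,.3598,176.27)"; python3 -m pendant '[[0,0,0,0,1.5],[0,0,0,0,1.5],[0,0,0,0,0]]'; python3 -c "
from h import *
to(.639,-.0145,.3598,176.27)"
```

```text
t: 17.45
eef_pos: [0.6401, -0.0138, 0.3598]
tool_rot: [0.0, 0.34, 0.94, -0.0]
contact_force: [-0.1, 0.1, 1.5]
gripper_width: 0.247
grasp_force: 60.1
t 17.45 pos [ 0.6401 -0.0138  0.3598] yaw 140.21 tilt [ 0. -0. -1.] q [ 0.54  0.62 -0.89  1.64  0.52  1.13  0.39] F [-0.1  0.1  1.5] T [ 0.06 -0.15  0.04]
shift mm [ 0.4 -1.2 -0. ] turn -36.06
t: 17.7
eef_pos: [0.6401, -0.0138, 0.3598]
tool_rot: [0.0, 0.365, 0.931, -0.0]
contact_force: [0.7, 0.1, 2.2]
gripper_width: 0.246
grasp_force: 60.2
t 17.7 pos [ 0.6401 -0.0138  0.3598] yaw 137.16 tilt [ 0. -0. -1.] q [ 0.53  0.62 -0.87  1.64  0.51  1.13  0.34] F [0.7 0.1 2.2] T [-0.01 -0.11  0.07]
shift mm [ 0.3 -1.2 -0. ] turn -39.11
```

```bash
python3 -m pendant '[[0,0,0,0,1.5],[0,0,0,0,1],[0,0,0,0,0]]';python3 -c "
from h import *
to(.639,-.0145,.3598,176.27)"
```

```text
t: 17.95
eef_pos: [0.6401, -0.0137, 0.3598]
tool_rot: [0.0, 0.385, 0.923, -0.0]
contact_force: [0.6, -0.8, 4.3]
gripper_width: 0.243
grasp_force: 60.3
t 17.95 pos [ 0.6401 -0.0137  0.3598] yaw 134.71 tilt [ 0. -0. -1.] q [ 0.52  0.61 -0.87  1.64  0.51  1.13  0.3 ] F [ 0.6 -0.8  4.3] T [-0.02 -0.06  0.14]
shift mm [ 0.2 -1.3 -0. ] turn -41.56
```

```bash
for i in 1; do python3 -m pendant '[[0,0,0,-0.0004,1],[0,0,0,0,1],[0,0,0,0,0]]';python3 -c "
from h import *
to(.639,-.0145,.3598,176.27)"; done;  python3 -m pendant '[[0,0,0,0,1],[0,0,0,0,1],[0,0,0,0,0]]'; python3 -c "
from h import *
to(.639,-.0145,.3598,176.27)"
```

```text
t: 18.2
eef_pos: [0.64, -0.0138, 0.3598]
tool_rot: [0.0, 0.401, 0.916, -0.0]
contact_force: [0.3, -1.0, -0.2]
gripper_width: 0.246
grasp_force: 60.0
t 18.2 pos [ 0.64   -0.0138  0.3598] yaw 132.71 tilt [-0. -0. -1.] q [ 0.52  0.61 -0.86  1.64  0.5   1.12  0.27] F [ 0.3 -1.  -0.2] T [-0.01 -0.28  0.32]
shift mm [ 0.2 -1.2 -0. ] turn -43.56
t: 18.45
eef_pos: [0.64, -0.0137, 0.3598]
tool_rot: [-0.0, 0.417, 0.909, -0.0]
contact_force: [1.4, 0.4, -0.5]
gripper_width: 0.249
grasp_force: 59.9
t 18.45 pos [ 0.64   -0.0137  0.3598] yaw 130.71 tilt [-0. -0. -1.] q [ 0.51  0.61 -0.85  1.64  0.5   1.12  0.24] F [ 1.4  0.4 -0.5] T [-0.07 -0.38  0.5 ]
shift mm [ 0.1 -1.3  0. ] turn -45.56
```

The torque rises steadily (0.14, 0.32, 0.50 N m) while the screw takes only 0.06, so it's at its stop. I'll unwind within the play and lift out.

```bash
python3 -m pendant '[[0,0,0,0,-3],[0,0,0,0,-3],[0,0,0,0,-1],[0,0,0,0,0]]';python3 -c "
from h import *
to(.639,-.0145,.3598,176.27)"; python3 -m pendant '[[0,0,0,-0.002,0],[0,0,0,-0.003,0],[0,0,0,-0.004,0],[0,0,0,-0.004,0],[0,0,0,-0.004,0],[0,0,0,0,0]]'; python3 -c "
from h import *
to(.639,-.0145,.3598,176.27)"
```

```text
t: 18.78
eef_pos: [0.6401, -0.0139, 0.3598]
tool_rot: [-0.0, 0.361, 0.933, 0.0]
contact_force: [1.4, -0.4, -1.6]
gripper_width: 0.245
grasp_force: 59.9
t 18.78 pos [ 0.6401 -0.0139  0.3598] yaw 137.72 tilt [-0.  0. -1.] q [ 0.53  0.62 -0.88  1.64  0.51  1.13  0.35] F [ 1.4 -0.4 -1.6] T [ 0.04 -0.37 -0.03]
shift mm [ 0.4 -1.2  0. ] turn -38.55
t: 19.28
eef_pos: [0.64, -0.0135, 0.3781]
tool_rot: [0.0, 0.361, 0.933, -0.0]
contact_force: [-0.0, -0.0, -2.4]
gripper_width: 0.248
grasp_force: 64.1
t 19.28 pos [ 0.64   -0.0135  0.3781] yaw 137.73 tilt [ 0. -0. -1.] q [ 0.54  0.6  -0.89  1.63  0.5   1.16  0.36] F [-0.  -0.  -2.4] T [-0.09  0.13  0.01]
shift mm [ 0.1 -1.4 18.3] turn -38.54
```

```bash
python3 -m pendant '[[0,0,0,-0.01,0],[0,0,0,-0.015,0],[0,0,0,-0.02,0],[0,0,0,-0.025,0],[0,0,0,-0.022,0],[0,0,0,-0.012,0],[0,0,0,0,-6.4],[0,0,0,0,-6.4],[0,0,0,0,-6.4],[0,0,0,0,-6.4],[0,0,0,0,-6.4],[0,0,0,0,-6.4]]'; python3 -m pendant '[[0,0,0,0,0],[0,0,0,0,0]]'; python3 -c "
from h import *
to(.4728,.3443,.480,176.27)"
```

```text
t: 20.28
eef_pos: [0.6398, -0.0137, 0.4818]
tool_rot: [0.0, 0.031, 1.0, -0.0]
contact_force: [-0.2, -0.2, -3.3]
gripper_width: 0.248
grasp_force: 64.1
t: 20.45
eef_pos: [0.64, -0.0138, 0.4814]
tool_rot: [0.0, 0.035, 0.999, 0.0]
contact_force: [-1.0, -0.3, -1.9]
gripper_width: 0.244
grasp_force: 64.1
t 20.45 pos [ 0.64   -0.0138  0.4814] yaw 175.98 tilt [ 0.  0. -1.] q [ 0.64  0.57 -1.08  1.5   0.51  1.37  1.03] F [-1.  -0.3 -1.9] T [-0.02 -0.01 -0.03]
shift mm [191.9 345.5   1.5] turn -0.29
```

```bash
python3 -m pendant '[[0,0.01,0.018,0,0],[0,0.018,0.0325,0,0],[0,0.018,0.0325,0,0],[0,0.018,0.0325,0,0],[0,0.018,0.0325,0,0],[0,0.018,0.0325,0,0],[0,0.018,0.0325,0,0],[0,0.018,0.0325,0,0],[0,0.018,0.0325,0,0],[0,0.018,0.0325,0,0],[0,0.013,0.023,0,-0.3],[0,0.0069,0.012,0,0]]'; python3 -m pendant '[[0,0,0,0,0],[0,0,0,0,0],[0,0,0,0,0],[0,0,0,0,0]]'; sed -e 's/to(.639,-.0145)/to(.4728,.3443,.4,176.27)/' meas.py > meas2.py; python3 meas2.py | grep -v hub
```

```text
t: 21.45
eef_pos: [0.4682, 0.3476, 0.482]
tool_rot: [0.0, 0.03, 1.0, 0.001]
contact_force: [0.4, -0.3, -2.1]
gripper_width: 0.244
grasp_force: 64.1
t: 21.78
eef_pos: [0.4726, 0.3425, 0.4809]
tool_rot: [0.0, 0.033, 0.999, -0.0]
contact_force: [0.5, -0.0, -2.4]
gripper_width: 0.244
grasp_force: 64.1
t 21.78 pos [0.4726 0.3425 0.4809] yaw 176.27 tilt [ 0.    -0.001 -1.   ] q [ 0.09  0.48 -1.13  1.63  0.45  1.32  0.39] F [ 0.5 -0.  -2.4] T [-0.04 -0.01  0.04]
shift mm [-189.2 -344.5    0.4] turn None
nominal tip [0.4727 0.3423 0.2071]
z 0.213 41 [0.4791 0.3417 0.2131]
z 0.225 41 [0.4798 0.3422 0.2255]
z 0.237 47 [0.4784 0.3418 0.2366]
z 0.249 33 [0.4787 0.342  0.2495]
z 0.261 33 [0.4785 0.3419 0.2607]
z 0.273 39 [0.4785 0.3418 0.2727]
z 0.285 37 [0.4785 0.3417 0.2852]
z 0.297 22 [0.479  0.3434 0.2952]
key_tip proj [422.8 212.6]
  {'at': [424.3, 215.3], 'score': 0.72} [0.4798 0.3479 0.2071]
  {'at': [375.5, 246.3], 'score': 0.64} [0.6281 0.3003 0.2071]
  {'at': [411.9, 250.3], 'score': 0.6} [0.5988 0.3622 0.2071]
key_grip proj [436.9 165.6]
  {'at': [435.9, 166.7], 'score': 0.94} [0.4777 0.3419 0.3251]
  {'at': [426.1, 218.4], 'score': 0.92} [0.6464 0.3764 0.3251]
  {'at': [394.9, 335.2], 'score': 0.73} [0.8888 0.4155 0.3251]
```

```bash
python3 -m pendant '[[0,0,0.0017,0.01,0],[0,0,0,0.02,0],[0,0,0,0.025,0],[0,0,0,0.025,0],[0,0,0,0.025,0],[0,0,0,0.02,0],[0,0,0,0.012,0],[0,0,0,0.006,0],[0,0,0,0.003,0],[0,0,0,0,0],[0,0,0,0,0]]'; python3 -c "
from h import *
to(.4728,.3443,.2818,176.27)"
```

```text
t: 22.95
eef_pos: [0.4719, 0.3459, 0.336]
tool_rot: [0.001, 0.031, 1.0, 0.001]
contact_force: [-0.8, -1.0, -2.2]
gripper_width: 0.245
grasp_force: 64.1
t 22.95 pos [0.4719 0.3459 0.336 ] yaw 176.47 tilt [ 0.001  0.001 -1.   ] q [ 0.01  0.62 -1.03  1.79  0.6   1.08  0.27] F [-0.8 -1.  -2.2] T [ 0.02 -0.02 -0.  ]
shift mm [-0.9 -1.6 54.2] turn 0.2
```

```bash
python3 -m pendant '[[0,0,0,0.004,0],[0,0,0,0.004,0],[0,0,0,0.004,0],[0,0,0,0.003,0],[0,0,0,0,0],[0,0,0,0,0]]'; python3 -c "
from h import *
to(.4728,.3443,.2818,176.27)"
```

```text
t: 23.45
eef_pos: [0.4717, 0.3454, 0.3198]
tool_rot: [-0.0, 0.031, 1.0, -0.0]
contact_force: [0.5, -0.1, -2.6]
gripper_width: 0.241
grasp_force: 64.1
t 23.45 pos [0.4717 0.3454 0.3198] yaw 176.47 tilt [-0. -0. -1.] q [-0.    0.64 -1.02  1.81  0.62  1.06  0.25] F [ 0.5 -0.1 -2.6] T [ 0.   -0.01 -0.01]
shift mm [-1.2 -1.  38. ] turn 0.2
```

Tip at about 46 mm, 4 mm into the countersink. I'll correct to the original position and go on down.

```bash
python3 -m pendant '[[0,-0.0011,-0.001,0,0],[0,0,0,0.003,0],[0,0,0,0.003,0],[0,0,0,0.002,0],[0,0,0,0.002,0],[0,0,0,0,0],[0,0,0,0,0]]'; python3 -c "
from h import *
to(.4728,.3443,.2818,176.27)";python3 -m pendant '[[0,0,0,0.003,0],[0,0,0,0.003,0],[0,0,0,0.003,0],[0,0,0,0,0]]'; python3 -c "
from h import *
to(.4728,.3443,.2818,176.27)"
```

```text
t: 24.03
eef_pos: [0.4727, 0.3444, 0.3098]
tool_rot: [-0.0, 0.031, 1.0, -0.0]
contact_force: [-0.7, 0.8, -2.0]
gripper_width: 0.245
grasp_force: 64.1
t 24.03 pos [0.4727 0.3444 0.3098] yaw 176.48 tilt [-0. -0. -1.] q [-0.01  0.65 -1.01  1.81  0.63  1.04  0.24] F [-0.7  0.8 -2. ] T [ 0.02  0.03 -0.02]
shift mm [-0.1 -0.1 28. ] turn 0.21
t: 24.37
eef_pos: [0.4726, 0.3441, 0.3002]
tool_rot: [-0.0, 0.031, 1.0, -0.0]
contact_force: [-0.3, -0.6, -2.6]
gripper_width: 0.242
grasp_force: 64.1
t 24.37 pos [0.4726 0.3441 0.3002] yaw 176.47 tilt [-0.001 -0.001 -1.   ] q [-0.01  0.66 -1.    1.82  0.65  1.03  0.24] F [-0.3 -0.6 -2.6] T [ 0.   -0.01  0.04]
shift mm [-0.2  0.2 18.4] turn 0.2
```

```bash
python3 -m pendant '[[0,0,0,0.004,0],[0,0,0,0.004,0],[0,0,0,0.004,0],[0,0,0,0.003,0],[0,0,0,0.001,0],[0,0,0,0,0],[0,0,0,0,0]]'; python3 -m pendant '[[0,0,0,0.001,0],[0,0,0,0.0007,0],[0,0,0,0,0],[0,0,0,0,0]]'; python3 -c "
from h import *
to(.4728,.3443,.2818,176.27)"
```

```text
t: 24.95
eef_pos: [0.4727, 0.3445, 0.285]
tool_rot: [-0.0, 0.031, 1.0, 0.0]
contact_force: [0.8, -0.6, -2.5]
gripper_width: 0.247
grasp_force: 64.1
t: 25.28
eef_pos: [0.4728, 0.3444, 0.2833]
tool_rot: [0.0, 0.031, 1.0, -0.0]
contact_force: [0.3, 0.4, -2.3]
gripper_width: 0.242
grasp_force: 64.1
t 25.28 pos [0.4728 0.3444 0.2833] yaw 176.47 tilt [ 0. -0. -1.] q [-0.03  0.68 -0.98  1.83  0.67  1.    0.22] F [ 0.3  0.4 -2.3] T [ 0.05 -0.04  0.01]
shift mm [-0.1 -0.1  1.5] turn 0.2
```

```bash
python3 -m pendant '[[0,0,0,0.0008,0],[0,0,0,0.0008,0],[0,0,0,0,0],[0,0,0,0,0]]'; python3 -m pendant '[[0.03,0,0,0,0],[0.04,0,0,0,0],[0.05,0,0,0,0],[0.06,0,0,0,0],[0.06,0,0,0,0],[0.06,0,0,0,0],[0.06,0,0,0,0]]' 20; python3 -m pendant '[[0.06,0,0,-0.005,0],[0.06,0,0,-0.01,0],[0.06,0,0,-0.02,0],[0.06,0,0,-0.03,0],[0.06,0,0,-0.03,0],[0.06,0,0,-0.03,0],[0.06,0,0,-0.03,0],[0.06,0,0,-0.02,0],[0.06,0,0,0,0],[0.06,0,0,0,0]]'
python3 - <<'E'
from h import *
p,_=bot.read_camera("scene")
cv2.imwrite("pics/end.png",np.hstack([cv2.resize(p[170:300,350:480],(390,390),interpolation=2),cv2.resize(p[180:300,170:310],(390,334),interpolation=2)[:390] if 0 else cv2.resize(p[170:310,170:310],(390,390),interpolation=2)]))
to(.473,.344)
E
```

```text
t: 25.62
eef_pos: [0.4728, 0.3445, 0.2819]
tool_rot: [0.0, 0.031, 1.0, 0.0]
contact_force: [-0.7, -0.0, -1.0]
gripper_width: 0.244
grasp_force: 64.4
t: 26.2
eef_pos: [0.4727, 0.3444, 0.2817]
tool_rot: [-0.0, 0.031, 1.0, -0.0]
contact_force: [1.1, -0.5, 0.4]
gripper_width: 0.704
grasp_force: 0.0
t: 27.03
eef_pos: [0.4725, 0.3448, 0.4586]
tool_rot: [0.001, 0.031, 1.0, 0.001]
contact_force: [-0.7, -0.5, -1.1]
gripper_width: 0.704
grasp_force: 0.0
t 27.08 pos [0.4725 0.3443 0.4571] yaw 176.47 tilt [ 0.001 -0.    -1.   ] q [ 0.08  0.5  -1.12  1.66  0.47  1.28  0.37] F [ 0.4 -0.5 -1. ] T [ 0.01 -0.03 -0.01]
shift mm [-0.5 -0.3  0. ] turn None
```

View pics/end.png

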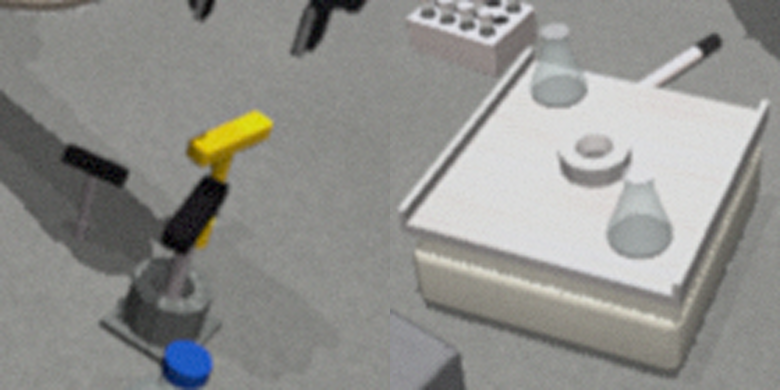

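The key stands upright in its stand at left-half pixel (195,215), the gripper is clear above it, and both flasks on the platform are as they were.

```bash
python3 -c "
from station import bot
print(bot.hand_in())"
```

```text
the job is handed in; nothing more can be done
None
```

The job is handed in: the key went fully home without needing a search turn, the screw was tightened clockwise to its stop (0.5 N m against 0.06 to turn it), and the key was put back upright in its stand and released at about 27 s.

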